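# Load a reagent cartridge into the analyser's sprung loading tray

### The job

Load the analyser: pluck the orange-capped reagent cartridge from the leaning pocket rack, stand it upright, cap up, within the rims of the yellow-edged loading tray, and hold it pushed down until the red latch catches and keeps the tray down by itself. Then slide the clear hood fully home over the cartridge. Leave the two blue-capped cartridges in their pockets, do not disturb the other things on the bench, and let go of everything at the end.

Things in the scene. Friction and masses are not known exactly. Their poses are not given: they have to be found in the camera images.
- cart_orange: Cartridge to load: white block 24 (its x) x 70 (y) x 60 mm tall (z), 60-130 g, top 12 mm an orange cap. Origin at the centre of its underside, z towards the cap. Starts in one of the rack's three pockets, leaning about 28 degrees towards the rack's +x; its lowest 20 mm are in the pocket (1 to 2 mm play). Pull it out along its own z. Grip it across its 24 mm; it is the same either way round.
- cart_blue1: A spare cartridge, same shape and frame, blue cap, in another pocket; stays there.
- cart_blue2: A second spare cartridge, same as the first; stays in its pocket.
- rack: Fixed 3-pocket blue block on a white stand, 262 (y) x 100 mm (x), left or right of the loader. Origin on the bench under its centre, z up. The open face leans 25 degrees to its +x (away from the robot): normal (0.42, 0, 0.91). Pockets side by side along y at -82, 0, +82 mm, floor centres at x +3, z 52 mm; the block's rim is 20 mm above the pocket floors along the normal.
- loader: Fixed white loading module, 110 mm (x) plus a 30 mm wide, 55 mm high console strip along its +x side, by 280 mm (y); deck at z 26 mm. Origin on the bench under the deck's centre, z up. The tray sits at y = +65 mm, the latch at about y = +121 mm, and the hood slides along y.
- tray_seat (a point): Centre of the upper face of the sprung tray's floor, axes as the loader's; it moves with the tray. Up: 52 mm above the bench. The tray takes the cartridge standing with its 70 mm length along y: inside the rims it is 32 mm (x) by 78 mm (y), rims 4 mm high, yellow.
- tray (a joint): How far the tray is pressed down, m: 0 up, 0.019 at the bottom stop. Its spring gives 3 N at the top, about 9 N at the bottom; the latch adds a few N on the way (press with 15 to 22 N, not fast: it is damped). Past about 0.015 the latch swings in over the tray's pin, slowly: keep the tray fully down for a second. Latched and let go, it rests at about 0.0145.
- latch (a joint): Red upright pawl at the +y end of the tray, top 74 mm above the bench; angle in rad: 0 at rest and when caught, up to 0.5 while the pin pushes it aside. It springs back by itself and need not be touched.
- hood (a joint): How far the hood has slid along the loader's +y, m: 0 open, 0.125 fully home over the tray (end stop). Begins at 0 to 0.02, stays where left, takes 2 to 4 N. Clear U-shaped hood with blue edges, 80 (x) x 90 mm (y), open at both ends, top face 108 mm above the bench, ceiling 104 mm: it clears a latched cartridge (top at 98 mm) but not an unlatched one (112 mm).
- hood_tab (a point): Centre of the blue upright tab in the middle of the hood's top, axes as the loader's: 40 (x) x 12 (y) x 30 mm tall, from 108 to 138 mm above the bench. Push it from its -y side or pinch it across y.
- vial: Bystander: small jar 28 mm wide, 65 mm high, standing between rack and loader. Origin under its base.
- reagent: Bystander: bottle 66 mm wide, 150 mm high, behind. Origin under its base.
- amber_jar: Bystander: amber jar 60 mm wide, 85 mm high, at the left. Origin under its base.
- beaker: Bystander: white cup 68 mm wide, 80 mm high, at the right. Origin under its base.
- marker: Bystander: black marker pen 130 mm long, 14 mm thick, lying in front. Origin on its underside, mid-length.
- swab_box: Bystander: white box 60 x 110 x 30 mm, in front. Origin under its centre.
Mind the look-alikes: they are no part of the job. Leave any turquoise look-alike of the cart_orange alone.

How it is judged:
By the outcome, as a careful person would: the job done as asked, in the order asked, and still so for the second after the job is handed in, with the robot touching nothing.
It also fails if it takes over 64 s, if anything falls off the work surface, if the arm or the gripper's body presses on something with over 40 N, if the wrist force passes 120 N, or if a joint passes its speed limit or range.

### The arm

A 7-joint arm with a two-finger parallel gripper is mounted at the origin on the work surface. World frame = base frame: x ahead of the robot, y to its left, z up, the work surface at z = 0. Lengths are in m, angles in rad, forces in N, time in s.
With the tool pointing down it reaches from about 0.425 to 0.95 m from the base axis. Payload 4.7 kg.
Tool frame: the origin (TCP) lies at the very end of the fingers, on their centre line; the grasp point (between the pads) lies 19 mm behind it (grasp_offset is the z of the grasp point in the tool frame, in m); z points along the fingers, y is the direction in which the jaws open and shut (so a half turn about z gives the same grasp; the last joint's range is limited). The gripper opens to 87 mm and grips with 3 to 60 N. Pads are 19 mm wide; open, the fingers measure 117 mm over their backs; the gripper's body (75 mm by 190 mm) begins 51 mm behind the grasp point.
Start: joints at [1.158, 0.469, -0.049, 1.532, 0.024, 1.141, -0.082], TCP at [0.253, -0.626, 0.223] pointing down, gripper open.
Joint ranges: [-2.59, 2.59], [-0.33, 1.99], [-1.39, 1.29], [0.1, 2.45], [-1.04, 4.18], [0.21, 1.99], [-2.66, 2.66]. Speed limits (rad/s): [2.57, 2.57, 3.14, 3.14, 3.14, 3.14, 3.14].

### API

Orientations are given as a unit quaternion [x, y, z, w].
In Python, from rig import move_pose, movel, move_j, set_gripper, wait, inverse_kinematics, read_state, snapshot, Unreachable, sign_off, grasp_offset gives the robot as it stands. Calls block until the motion is done:
- move_pose(position, orientation): joint-space move of the TCP to a pose.
- movel(position, orientation=None, feed=0.15, contact_N=None): straight line of the TCP; orientation=None keeps the orientation; feed is the mean speed in m/s. With contact_N (N) it stops when the force on the tool has changed by that much, and returns True; else False.
- move_j(angles): joint-space move.
- set_gripper(opening, f_grip=None): finger opening in m; f_grip is the grip in N (None keeps the last); returns when the fingers have stopped.
- wait(seconds).
- inverse_kinematics(position, orientation): joint angles nearest the present ones, or None.
- read_state(): the state.
- snapshot(name): name is "side" or "top"; returns a dict with "img" (400x640x3 uint8, blue, green, red), "range_z" (400x640 float32, m along the optical axis (not along the pixel's ray), 0 where there is no reading), "fx", "fy", "cx", "cy" (pixels), "k1" (the pictures are not rectified: a ray, as slopes to the right and down, at radius r is drawn at 1 + k1 r^2 times it, then the intrinsics apply), "origin" and "orientation" of the camera in the world. Camera axes: x right, y down, z forward; pixel columns grow to the right and rows downward; lengths in m; the calibration is good to about 2 mm. A picture is of the moment at which its call begins.
A pose or a line that the arm cannot do raises Unreachable and nothing moves.
- sign_off(): hands the job in, once; it reports no verdict.
The state is a dict: "clock": time; "joint_positions": joint angles; "dq": joint speeds; "joint_torque": joint torques, N m; "position": TCP position; "tcp_rot": TCP orientation; "wrist_force": force on the tool from outside, world axes, zero at the start; "ft_torque": the same for the moment, N m; "opening": finger opening in m.
Only numpy, scipy, OpenCV 4.12 (cv2) and the standard library are available. Lean on these libraries where they do the work, as an engineer would, in place of code of your own. Each camera call takes 0.05 s, during which the arm holds its last target. There are 200 camera calls.

## Working session

There is one attempt and no reset: what is moved stays moved. The work goes in short steps, each a Python script; the robot and the scene stay as the last script left them, time stands still between calls to the robot, and variables do not carry over. Pictures are saved under pics/ and viewed, about 8 in all and at most 12, crops included, and the job is handed in when it is done.

```bash
mkdir -p pics; cat > h.py <<'E'
import numpy as np, cv2
from rig import *
from scipy.spatial.transform import Rotation as R
def snap(n,save=None):
    s=snapshot(n)
    np.savez(''+n+'.npz',**s)
    if save: cv2.imwrite('pics/'+save,s['img'])
    return s
def world(s,u,v,z=None,win=1):
    """pixel->world using depth, or, with z given, plane z"""
    K=np.array([[s['fx'],0,s['cx']],[0,s['fy'],s['cy']],[0,0,1]],float)
    d=np.array([(u-s['cx'])/s['fx'],(v-s['cy'])/s['fy']],float)
    x=d.copy()
    for _ in range(20): x=d/(1+s['k1']*(x@x))
    Rm=R.from_quat(s['orientation']).as_matrix()
    ray=Rm@np.array([x[0],x[1],1]); o=np.array(s['origin'])
    if z is None:
        p=s['range_z'][int(v)-win:int(v)+win+1,int(u)-win:int(u)+win+1]; p=p[p>0]
        return o+ray*np.median(p) if len(p) else None
    return o+ray*(z-o[2])/ray[2]
E
python3 - <<'E'
from h import *
for n in('side','top'):
    s=snap(n,n+'1.png'); print(n,s['origin'],R.from_quat(s['orientation']).as_matrix().round(2).tolist(),s['fx'],s['k1'])
print(read_state(),grasp_offset)
E
```

```text
side [-0.0731891   0.66860444  0.83752295] [[-0.7, -0.44, 0.56], [-0.71, 0.41, -0.57], [0.02, -0.8, -0.6]] 473.90756442003743 -0.025685661743987568
top [ 5.16659450e-01 -2.97739492e-04  1.08497790e+00] [[-0.01, -1.0, 0.06], [-1.0, 0.01, 0.01], [-0.01, -0.06, -1.0]] 384.94201337875893 -0.0778255267741852
{'clock': 0.1, 'joint_positions': array([ 1.15811138,  0.46941035, -0.04860755,  1.53351168,  0.0241034 ,
        1.14101537, -0.08228862]), 'dq': array([ 1.51098389e-03, -2.15279228e-03,  3.17164660e-04, -3.50137242e-03,
       -3.34818047e-05, -9.14327484e-05,  6.85153156e-04]), 'joint_torque': array([ 1.19725435e-03, -5.09167099e+01, -8.10240372e-02, -2.36825985e+01,
       -6.14701468e-02,  3.44420713e-02,  3.78304014e-05]), 'position': array([ 0.25256919, -0.62541152,  0.22159759]), 'tcp_rot': array([ 9.81639758e-01,  1.90742264e-01, -1.95537887e-04, -8.57518427e-04]), 'wrist_force': array([ 0.19705017,  0.14274123, -0.23717295]), 'ft_torque': array([ 0.00942782, -0.07465292,  0.01027239]), 'opening': 0.08714964653439618} -0.0187
```

View pics/top1.png

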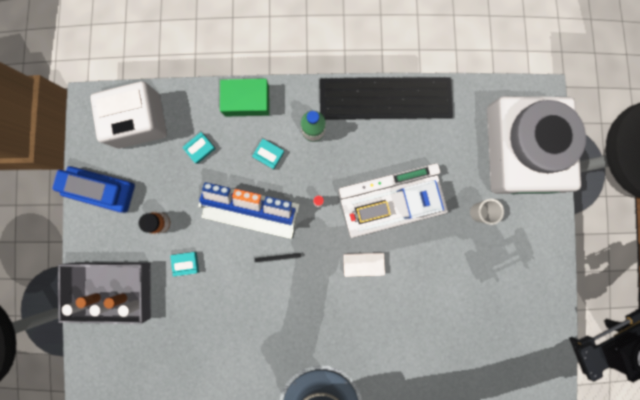

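View pics/side1.png

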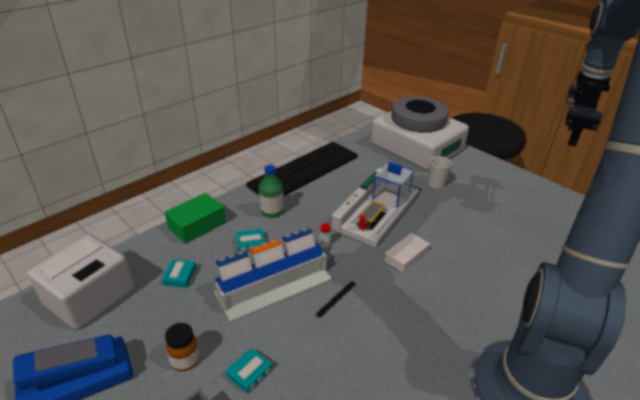

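Top view: the rack is at about (248,210), with the orange cap in the middle pocket at (247,198) and blue caps at (215,190) and (279,209). The loader is at (393,203), with the tray at (374,211), the latch at (352,216), and the hood at (422,198). What could be mistaken for the target: the blue caps, and the turquoise boxes at (198,148), (267,152) and (184,263). By the description I choose the orange cap at (247,198), and I'll check it in a crop.

```bash
python3 - <<'E'
import cv2
a=cv2.imread('pics/top1.png')
r=cv2.resize(a[172:247,190:320],None,fx=6,fy=6,interpolation=cv2.INTER_CUBIC)[:300*2]
cv2.imwrite('pics/rack.png',r)
cv2.imwrite('pics/load.png',cv2.resize(a[155:245,330:460],None,fx=6,fy=6,interpolation=cv2.INTER_CUBIC))
E
```

```text
(no output)
```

View pics/rack.png

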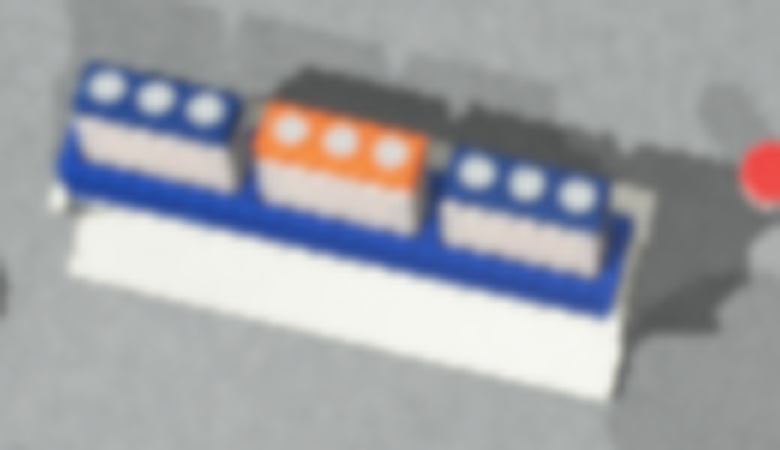

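View pics/load.png

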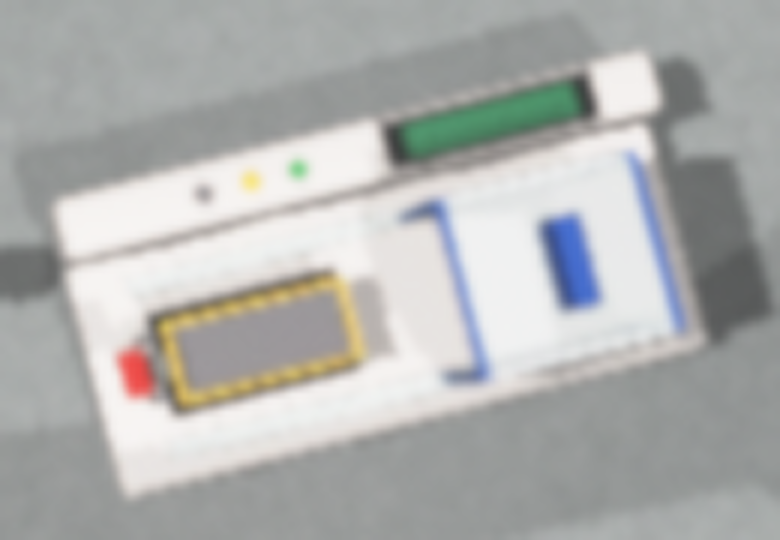

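The crop confirms an orange cap with a white body in the middle pocket, cap centre at crop (341,142). The blue neighbours' caps are at (155,97) and (527,185). In the loader crop the tray rim corners are (160,318), (333,275), (362,360) and (185,410), and the hood tab top is around (570,262).

```bash
python3 - <<'E'
from h import *
s=dict(np.load('top.npz'))
f=lambda c,o:((c[0]+.5)/6-.5+o[0],(c[1]+.5)/6-.5+o[1])
print('rack'); P=[]
for c in[(155,97),(341,142),(527,185)]:
    u,v=f(c,(190,172)); P.append(world(s,u,v,.105)); print(P[-1].round(4),world(s,round(u),round(v)).round(4))
d=P[0]-P[2]; print('yaw',np.degrees(np.arctan2(-d[0],d[1])),np.linalg.norm(d))
T=[]
for c in[(160,318),(333,275),(362,360),(185,410)]:
    u,v=f(c,(330,155)); T.append(world(s,u,v,.056))
T=np.array(T);print('tray',T.round(4).tolist(),T.mean(0)); print(world(s,*f((262,340),(330,155))))
d=(T[0]+T[3]-T[1]-T[2])/2; print('yaw',np.degrees(np.arctan2(-d[0],d[1])),np.linalg.norm(d))
# deck outer corners: console back edges z=.055
A=world(s,*f((55,200),(330,155)),.055);B=world(s,*f((645,52),(330,155)),.055)
d=A-B;print('console yaw',np.degrees(np.arctan2(-d[0],d[1])),np.linalg.norm(d))
A=world(s,*f((128,497),(330,155)),.026);B=world(s,*f((703,347),(330,155)),.026)
d=A-B;print('front yaw',np.degrees(np.arctan2(-d[0],d[1])),np.linalg.norm(d),A,B)
for c in[(582,213),(598,303),(545,220),(560,308)]:print('tab',world(s,*f(c,(330,155)),.138 if c[0]<570 and 0 else .138).round(4))
E
```

```text
rack
[0.6068 0.2619 0.105 ] [0.606  0.2624 0.1069]
[0.5863 0.1816 0.105 ] [0.5868 0.1822 0.1077]
[0.5668 0.1022 0.105 ] [0.5679 0.1031 0.1057]
yaw -14.065986224847274 0.16463599587077363
tray [[0.5525, -0.1036, 0.056], [0.5706, -0.1814, 0.056], [0.5325, -0.1935, 0.056], [0.5114, -0.1139, 0.056]] [ 0.54173818 -0.1481048   0.056     ]
[ 0.54214794 -0.1495989   0.05144908]
yaw 13.97524619832447 0.08108211457325258
console yaw 13.327067052686218 0.27571048130937126
front yaw 13.571934211606434 0.27508990592680027 [ 0.47189316 -0.09041922  0.026     ] [ 0.5364474  -0.35782753  0.026     ]
tab [ 0.5905 -0.2711  0.138 ]
tab [ 0.5532 -0.2766  0.138 ]
tab [ 0.5878 -0.2555  0.138 ]
tab [ 0.5514 -0.2607  0.138 ]
```

```bash
cat >> h.py <<'E'
c,s_=np.cos,np.sin
RY,LY,LEAN=np.radians(-14.07),np.radians(13.6),np.radians(28)
XR=np.array([c(RY),s_(RY),0]); LX=np.array([c(LY),s_(LY),0]); LYv=np.array([-s_(LY),c(LY),0]); Z=np.array([0,0,1.])
A=s_(LEAN)*XR+c(LEAN)*Z            # cartridge axis in the rack
CAP=np.array([.5866,.1819,.1065])  # cap top centre in rack
SEAT=np.array([.5423,-.1480,.052])
def quat(z,y): return R.from_matrix(np.stack([np.cross(y,z),y,z],1)).as_quat()
QP=lambda s=1: quat(-A, s*(c(LEAN)*XR-s_(LEAN)*Z))
QT=lambda s=1: quat(-Z, s*LX)
def st():
    t=read_state(); print('t %.1f'%t['clock'],t['position'].round(4),t['wrist_force'].round(1),'open %.4f'%t['opening'])
E
python3 - <<'E'
from h import *
for s in(1,-1):
    for n,p,q in[('hov',CAP+.03*A,QP(s)),('gr',CAP-.032*A,QP(s)),('tray',SEAT+.028*Z,QT(s)),('trayup',SEAT+.13*Z,QT(s)),('hood',SEAT-.16*LYv+.08*Z,quat(-Z,s*LYv))]:
        j=inverse_kinematics(p,q); print(s,n,p.round(3),None if j is None else np.round(j,2))
E
```

```text
1 hov [0.6   0.178 0.133] [ 0.15  0.81 -0.69  1.39  0.17  1.47 -0.76]
1 gr [0.572 0.186 0.078] [ 0.13  0.83 -0.65  1.5   0.16  1.34 -0.75]
1 tray [ 0.542 -0.148  0.08 ] [ 0.62  0.52 -0.56  1.91  0.37  0.81  0.1 ]
1 trayup [ 0.542 -0.148  0.182] [ 0.66  0.39 -0.6   1.83  0.26  1.    0.19]
1 hood [ 0.58  -0.304  0.132] [ 0.92  0.64 -0.74  1.64  0.48  1.05  1.84]
-1 hov [0.6   0.178 0.133] [ 0.36  1.03 -1.19  1.38  0.52  1.59  2.1 ]
-1 gr [0.572 0.186 0.078] [ 0.37  1.07 -1.19  1.48  0.57  1.49  2.05]
-1 tray [ 0.542 -0.148  0.08 ] [-0.57  0.73  1.11  1.98 -0.81  0.97 -1.95]
-1 trayup [ 0.542 -0.148  0.182] [-0.61  0.53  1.12  1.89 -0.55  1.07 -2.17]
-1 hood [ 0.58  -0.304  0.132] [ 0.51  0.52 -0.14  1.67  0.08  0.95 -0.99]
```

```bash
python3 - <<'E'
from h import *
move_pose([.52,-.15,.34],QT()); st()
move_pose(CAP+.12*A,QP()); set_gripper(.05,20); movel(CAP+.02*A,QP()); st()
t=snap('top'); s=snap('side')
a=cv2.resize(s['img'][200:325,185:345],None,fx=5,fy=5,interpolation=cv2.INTER_CUBIC)
cv2.imwrite('pics/hov.png',a[:600])
E
```

```text
t 2.1 [ 0.5197 -0.1518  0.3395] [0.1 0.2 0.6] open 0.0867
t 5.2 [0.5966 0.1797 0.1249] [ 1.  -0.3  0.1] open 0.0500
```

View pics/hov.png

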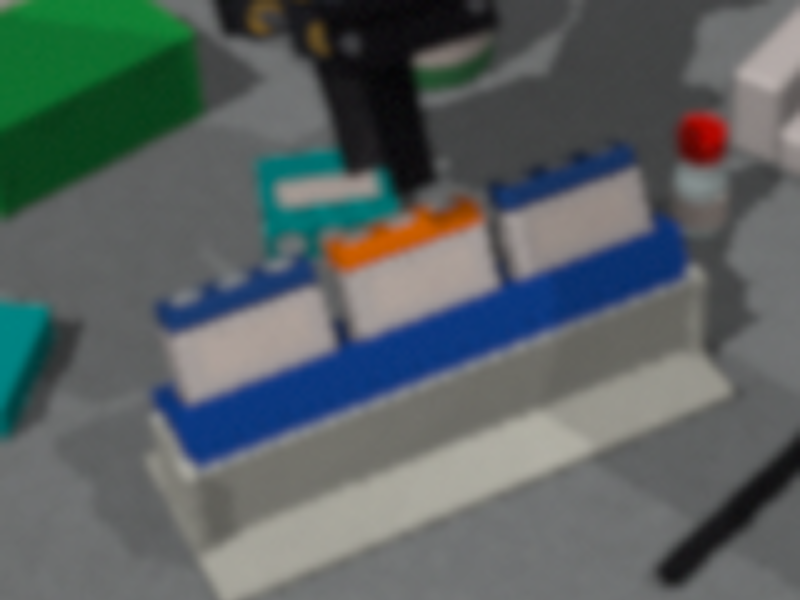

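The side view shows the fingers at crop (350–410,175) just above the orange cap (centre about (410,235)), with a turquoise box well behind. I'll check the cap's front edge against prediction, then descend with contact guarding.

```bash
python3 - <<'E'
from h import *
s=dict(np.load('side.npz')); YR=np.cross(Z,XR); xc=c(LEAN)*XR-s_(LEAN)*Z
for p,sg in[((328,241),1),((474,204),-1)]:
    e=CAP-.012*xc+sg*.035*YR
    m=world(s,(p[0]+.5)/5-.5+185,(p[1]+.5)/5-.5+200,e[2]); print(e.round(4),m.round(4),'dx',((m-e)@XR).round(4),'dy',((m-e)@YR).round(4))
hit=movel(CAP-.032*A,QP(),feed=.05,contact_N=6); print(hit); st()
E
```

```text
[0.5848 0.2184 0.1121] [0.5957 0.2205 0.1121] dx 0.0101 dy 0.0046
[0.5678 0.1505 0.1121] [0.5701 0.1563 0.1121] dx 0.0008 dy 0.0062
False
t 6.5 [0.5724 0.1856 0.0785] [ 1.1 -0.4  0.2] open 0.0498
```

```bash
python3 - <<'E'
from h import *
set_gripper(.0,8); st()
set_gripper(.0,30); st()
p=read_state()['position']
movel(p+.05*A,QP(),feed=.05); st()
movel(p+.10*A,QP(),feed=.12); st()
move_pose([.555,.02,.26],QT()); st()
t=snap('top'); s=snap('side')
a=cv2.resize(t['img'][150:250,200:360],None,fx=4,fy=4,interpolation=cv2.INTER_CUBIC)
b=cv2.resize(s['img'][100:300,200:400],None,fx=3,fy=3,interpolation=cv2.INTER_CUBIC)
cv2.imwrite('pics/lift.png',b)
E
```

```text
t 7.0 [0.5724 0.1855 0.0783] [0.8 0.8 0.2] open 0.0246
t 7.3 [0.5725 0.1854 0.0783] [1.6 0.1 0.8] open 0.0241
t 8.4 [0.5949 0.1797 0.1221] [-0.2 -0.4 -1.1] open 0.0242
t 9.0 [0.6176 0.174  0.1661] [-0.1  0.6 -2.3] open 0.0244
t 9.8 [0.555  0.0204 0.2595] [ 0.   0.4 -1.4] open 0.0244
```

View pics/lift.png

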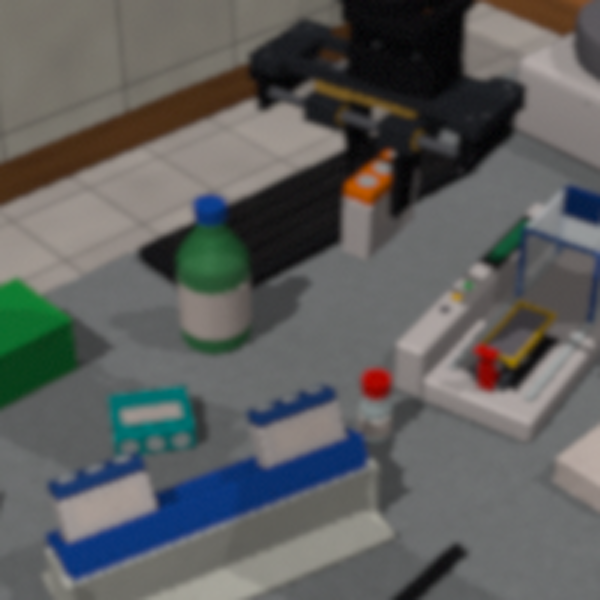

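Cartridge held upright (end face around crop (358,225), cap at (368,185)); both blue caps are still in the rack and the vial is untouched. Next I measure how far it sits along y in the jaws, from depth on the end face.

```bash
python3 - <<'E'
from h import *
s=dict(np.load('side.npz')); p=read_state()['position']
for v in range(160,188,2):
    r=[]
    for u in range(313,336,2):
        w=world(s,u,v,win=0); r.append('   .   ' if w is None or np.linalg.norm(w-p)>.12 else '%4d,%3d,%3d'%tuple(np.round(1000*np.array([(w-p)@LX,(w-p)@LYv,(w-p)[2]]))))
    print(v,' '.join(r))
t=dict(np.load('top.npz'))
# same camera check: tray floor and deck from side depth in loader frame about SEAT
for u,v in[(374,210),(372,213),(376,207)]:
    w=world(s,u,v)-SEAT; print([round(1000*x,1) for x in(w@LX,w@LYv,w[2])])
E
```

```text
160    .       .       9, 30, 32    5, 28, 33    1, 26, 33   -3, 25, 33   -4, 18, 30   -9, 17, 31  -11, 13, 30  -17, 15, 33  -22, 13, 34  -21,  3, 29
162    .       8, 39, 32    6, 35, 31    1, 35, 32   -3, 33, 32   -7, 31, 33  -10, 28, 32  -11, 21, 30  -11, 12, 25  -17, 14, 28  -21, 12, 28  -20,  0, 22
164    .       9, 38, 26    2, 40, 30   -2, 39, 30   -7, 38, 31   -9, 34, 30  -11, 30, 29  -11, 19, 23  -12, 13, 20  -18, 14, 23  -20,  9, 21  -20,  1, 17
166    .      10, 36, 20    3, 39, 23   -1, 38, 24   -6, 37, 25  -10, 36, 26  -13, 32, 25  -13, 23, 20  -12, 13, 15  -17, 13, 17  -20, 10, 16  -18, -3,  8
168    .       8, 40, 17    2, 40, 19   -2, 38, 19   -7, 39, 22  -10, 35, 21  -12, 30, 19  -11, 20, 13  -13, 14, 11  -18, 15, 13  -20,  9, 11  -19, -2,  4
170    .       9, 37, 10    3, 39, 13   -1, 37, 13   -7, 38, 16  -11, 37, 17  -12, 30, 14   -9, 17,  6  -11, 10,  3  -18, 14,  7  -20,  9,  5  -10,-18,-13
172    .      11, 35,  3    5, 36,  6   -1, 36,  8   -7, 38, 11  -12, 37, 12  -12, 29,  8   -9, 17,  0  -10,  8, -4  -16, 11, -1   -9,-12,-16   -8,-22,-22
174    .      10, 36
[... 392 characters left out ...]
,  8,-21    .       .       .   
180   13, 39,-17    8, 38,-16    3, 38,-14   -2, 38,-12   -7, 37,-11  -10, 33,-12  -10, 25,-16  -10, 17,-21    .       .       .       .   
182   16, 34,-26    9, 36,-23    3, 38,-19   -2, 38,-18   -7, 37,-16  -10, 33,-17   -9, 24,-23    .       .       .       .       .   
184    .       8, 39,-26    2, 39,-24   -2, 37,-23   -7, 37,-21  -10, 33,-23    .       .       .       .       .       .   
186    .       .       .       .      -8, 38,-26    .       .       .       .       .       .       .   
[np.float64(0.2), np.float64(-6.8), np.float64(-1.1)]
[np.float64(-2.7), np.float64(11.1), np.float64(1.6)]
[np.float64(1.2), np.float64(-20.6), np.float64(-0.0)]
```

```bash
python3 - <<'E'
from h import *
for n,box in(('side',(190,235,355,395)),('top',(195,230,350,400))):
    s=dict(np.load(n+'.npz')); v0,v1,u0,u1=box
    h=cv2.cvtColor(s['img'],cv2.COLOR_BGR2HSV)[v0:v1,u0:u1]
    m=(h[...,0]>18)&(h[...,0]<34)&(h[...,1]>110)&(h[...,2]>80)
    W=np.array([world(s,u+u0,v+v0,.056)-SEAT for v,u in zip(*np.nonzero(m))])
    if len(W)==0: print(n,'none'); continue
    (cx,cy),(w,hh),an=cv2.minAreaRect((W[:,:2]*1000).astype(np.float32))
    print(n,len(W),'centre lx,ly',cx*LX[0]+cy*LX[1],cx*LYv[0]+cy*LYv[1],w,hh,an)
E
```

```text
side 109 centre lx,ly 0.9470981428320188 5.25606637909824 40.35689163208008 92.28993225097656 15.316070556640625
top 40 centre lx,ly -0.2564495584800992 4.756112963345667 38.870113372802734 74.3970718383789 13.127964973449707
```

```bash
python3 - <<'E'
from h import *
for n,box in(('top',(195,230,345,400)),('side',(190,235,355,395))):
    s=dict(np.load(n+'.npz')); v0,v1,u0,u1=box
    im=cv2.imread(f'pics/{n}1.png')[v0:v1,u0:u1]
    im=cv2.resize(im,None,fx=4,fy=4,interpolation=cv2.INTER_CUBIC); h=cv2.cvtColor(im,cv2.COLOR_BGR2HSV)
    for S in(80,110,140):
        m=(h[...,0]>16)&(h[...,0]<36)&(h[...,1]>S)&(h[...,2]>80)
        W=np.array([world(s,(u+.5)/4-.5+u0,(v+.5)/4-.5+v0,.056)-SEAT for v,u in zip(*np.nonzero(m))])*1000
        x,y=W@LX,W@LYv
        print(n,S,'x',np.percentile(x,[1,50,99]).round(1),'y',np.percentile(y,[1,50,99]).round(1))
p=SEAT-.002*LYv
move_pose(p+.10*Z,QT()); movel(p+(.028+.012)*Z,QT(),feed=.08); st()
t=snap('top');s=snap('side')
a=cv2.resize(s['img'][150:250,320:440],None,fx=6,fy=6,interpolation=cv2.INTER_CUBIC)
cv2.imwrite('pics/over.png',a)
E
```

```text
top 80 x [-21.1   0.4  20.4] y [-43.    4.   42.9]
top 110 x [-20.    5.7  19.3] y [-35.9  18.4  42. ]Traceback (most recent call last):
  File "<stdin>", line 9, in <module>
ValueError: matmul: Input operand 1 has a mismatch in its core dimension 0, with gufunc signature (n?,k),(k,m?)->(n?,m?) (size 3 is different from 0)
```

```bash
python3 - <<'E'
from h import *
p=SEAT-.002*LYv
move_pose(p+.10*Z,QT()); movel(p+(.028+.012)*Z,QT(),feed=.08); st()
t=snap('top');s=snap('side')
a=cv2.resize(s['img'][150:250,320:440],None,fx=6,fy=6,interpolation=cv2.INTER_CUBIC)
cv2.imwrite('pics/over.png',a)
E
```

```text
t 11.6 [ 0.5432 -0.1499  0.0923] [-0.5 -0.6 -1. ] open 0.0245
```

View pics/over.png

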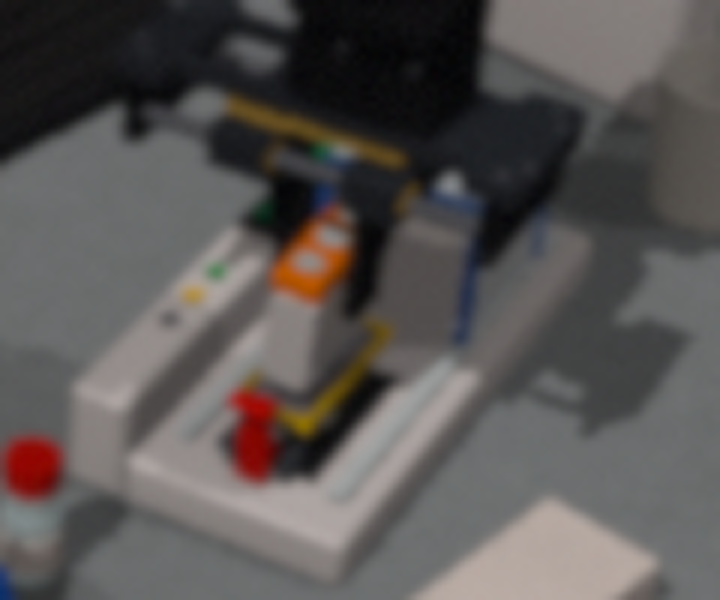

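The cartridge hovers over the tray: end-face bottom corners at about (262,372) and (313,390), yellow rim outer near corners at (247,383) and (305,432). I'll compare these in the same camera.

```bash
python3 - <<'E'
from h import *
s=dict(np.load('side.npz'))
for n,p,z in[('cartL',(262,372),.064),('cartR',(313,390),.064),('trayL',(247,383),.056),('trayR',(305,432),.056),('trayFar',(392,325),.056)]:
    w=(world(s,(p[0]+.5)/6-.5+320,(p[1]+.5)/6-.5+150,z)-SEAT)*1000; print(n,(w@LX).round(1),(w@LYv).round(1))
w=[]
for u in range(362,372):
    for v in range(196,212):
        q=world(s,u,v,win=0)
        if q is None: continue
        q=(q-SEAT)*1000; w.append([q@LX,q@LYv,q[2]])
w=np.array(w); m=(abs(w[:,0])<9)&(w[:,1]>28)&(w[:,1]<45)&(w[:,2]>15)&(w[:,2]<60); print('end face y',np.median(w[m,1]),m.sum())
E
```

```text
cartL 14.2 30.9
cartR -10.6 29.9
trayL 20.4 32.2
trayR -17.2 48.7
trayFar -14.8 -42.5
end face y 36.03819009832994 75
```

```bash
python3 - <<'E'
from h import *
p=SEAT-.0005*LYv
movel(p+.040*Z,QT(),feed=.05)
print(movel(p+.020*Z,QT(),feed=.02,contact_N=2.5)); st()
t=snap('top');s=snap('side')
a=cv2.resize(s['img'][165:240,330:430],None,fx=8,fy=8,interpolation=cv2.INTER_CUBIC)
cv2.imwrite('pics/touch.png',a)
E
```

```text
True
t 12.6 [ 0.5425 -0.1485  0.0787] [ 0.2 -0.3  2.9] open 0.0239
```

View pics/touch.png

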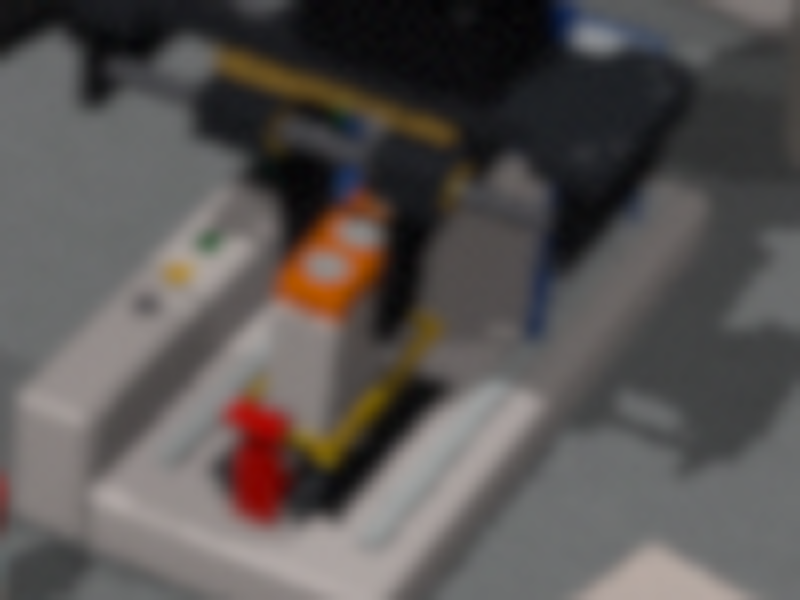

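The cartridge is between the rims (yellow visible on the near side and along the right edge), and contact was at floor height (78.7 mm). Pressing now.

```bash
python3 - <<'E'
from h import *
set_gripper(0,50)
p=read_state()['position']; q=QT()
for z in(.070,.064,.061,.0595,.0585,.0575,.0565):
    h=movel([p[0],p[1],z],q,feed=.015,contact_N=14); st()
    if read_state()['wrist_force'][2]>17: break
wait(1.6); st()
E
```

```text
t 13.7 [ 0.5429 -0.1485  0.0714] [-0.5 -0.6 12.3] open 0.0236
t 14.2 [ 0.5428 -0.1485  0.0645] [1.1 0.6 5.4] open 0.0236
t 14.6 [ 0.5429 -0.1484  0.0616] [ 0.4 -0.3  5.8] open 0.0237
t 14.8 [ 0.543  -0.1484  0.0607] [-0.3  0.5 10.1] open 0.0236
t 15.1 [ 0.5432 -0.1484  0.0606] [-1.5 -0.2 15.8] open 0.0234
t 15.3 [ 0.5433 -0.1483  0.0604] [-3.5  0.4 22.6] open 0.0236
t 16.9 [ 0.5434 -0.1484  0.0604] [-3.2  0.2 22.1] open 0.0237
```

```bash
python3 - <<'E'
from h import *
p=read_state()['position']; q=QT()
for z in(.0605,.0625,.064,.065):
    movel([p[0],p[1],z],q,feed=.015); wait(.2); st()
E
```

```text
t 17.5 [ 0.5433 -0.1484  0.061 ] [ 0.7 -0.2  6.3] open 0.0236
t 17.9 [ 0.5433 -0.1484  0.0629] [-0.8  0.5  5.9] open 0.0236
t 18.4 [ 0.5433 -0.1483  0.0644] [1.  0.3 5.5] open 0.0235
t 18.9 [ 0.543  -0.1484  0.0648] [-0.4  0.6  1.3] open 0.0237
```

Force drops away at the latched rest height, so the latch is holding. Releasing and checking.

```bash
python3 - <<'E'
from h import *
p=read_state()['position']; q=QT()
set_gripper(.045); st()
movel([p[0],p[1],.20],q,feed=.1)
movel(p+[-.0,.10,.16],q,feed=.2); st()
t=snap('top');s=snap('side')
a=cv2.resize(s['img'][150:240,330:430],None,fx=6,fy=6,interpolation=cv2.INTER_CUBIC)
b=cv2.resize(t['img'][165:255,330:455],None,fx=6,fy=6,interpolation=cv2.INTER_CUBIC)
im=np.zeros((540,800,3),np.uint8); im[:400,:400]=cv2.resize(a,(444,400))[:,:400]; im[:288,400:]=cv2.resize(b,(400,288)); cv2.imwrite('pics/latched.png',im)
E
```

```text
t 19.6 [ 0.5433 -0.1484  0.065 ] [-1.1 -1.  -0.1] open 0.0448
t 21.7 [ 0.5428 -0.0497  0.2243] [-0.7 -0.2 -0.1] open 0.0453
```

View pics/latched.png

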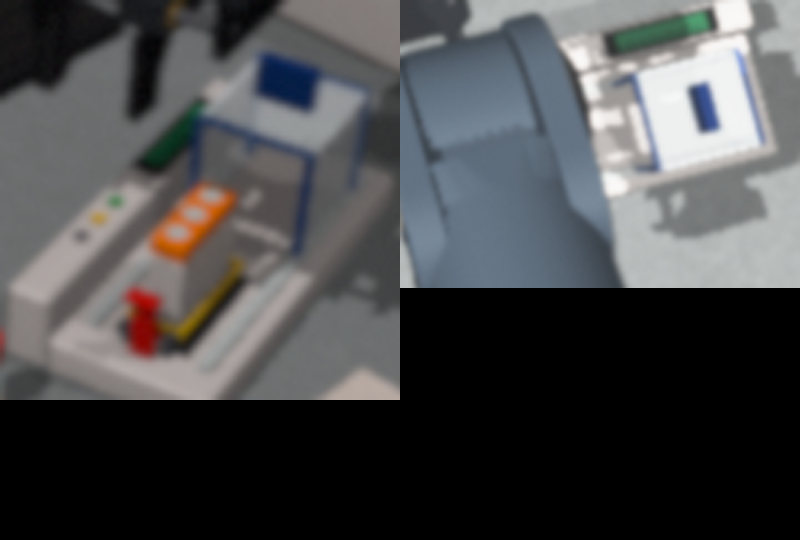

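```bash
python3 - <<'E'
from h import *
s=dict(np.load('side.npz'))
for u,v in[(374,198),(371,202)]: print('cap',(world(s,u,v)).round(4))
q=QT(); b=SEAT*[1,1,0]
set_gripper(0,20)
movel(b-.170*LYv+.22*Z,q,feed=.2); movel(b-.170*LYv+.116*Z,q,feed=.1,contact_N=8); st()
print(movel(b-.10*LYv+.116*Z,q,feed=.04,contact_N=1.8)); st()
print(movel(b-.030*LYv+.116*Z,q,feed=.05,contact_N=10)); st()
print(movel(b-.008*LYv+.116*Z,q,feed=.02,contact_N=10)); st()
p=read_state(); print('ly',(p['position']-SEAT)@LYv)
E
```

```text
cap [ 0.5406 -0.1443  0.0985]
cap [ 0.5352 -0.126   0.0976]
t 25.5 [ 0.5829 -0.3133  0.1169] [ 0.2 -0.9 -0.5] open 0.0001
True
t 26.4 [ 0.5746 -0.2817  0.1156] [0.5 0.  1. ] open 0.0007
False
t 28.8 [ 0.5495 -0.1771  0.1161] [-0.6 -0.9 -0.9] open 0.0004
True
t 29.5 [ 0.5466 -0.1666  0.1158] [ 0.7 -0.7 -0.5] open 0.0003
ly -0.019120709029088332
```

```bash
python3 - <<'E'
from h import *
q=QT(); b=SEAT*[1,1,0]
for y in(-.015,-.012,-.009):
    print(movel(b+y*LYv+.116*Z,q,feed=.02,contact_N=14)); wait(.2); st()
    p=read_state(); f=p['wrist_force']@LYv; print('ly',(p['position']-SEAT)@LYv,'F',f)
    if f<-10: break
E
```

```text
False
t 30.1 [ 0.5464 -0.1665  0.1157] [ 2.9 -7.9 -4.5] open 0.0008
ly -0.018943076740467843 F -8.337681762693748
False
t 30.6 [ 0.5464 -0.1664  0.1158] [  5.5 -12.7  -6. ] open 0.0006
ly -0.018863471160726324 F -13.643777833180355
```

```bash
python3 - <<'E'
from h import *
q=QT(); b=SEAT*[1,1,0]
movel(b-.05*LYv+.116*Z,q,feed=.1); movel(b-.05*LYv+.25*Z,q,feed=.15)
move_pose([.40,-.45,.30],q); st()
t=snap('top');s=snap('side')
a=cv2.resize(s['img'][150:240,330:430],None,fx=5,fy=5,interpolation=cv2.INTER_CUBIC)
b=cv2.resize(t['img'][155:245,190:460],None,fx=800/270,fy=800/270,interpolation=cv2.INTER_CUBIC)
im=np.zeros((600,800,3),np.uint8); im[:b.shape[0],:]=b; im[270:600,:367]=cv2.resize(a,(367,330))
c2=cv2.resize(s['img'][180:330,180:340],(350,328)); im[270:598,400:750]=c2; cv2.imwrite('pics/fin.png',im)
E
```

```text
t 33.3 [ 0.4013 -0.4482  0.2997] [ 0.6 -0.2  0. ] open 0.0001
```

View pics/fin.png

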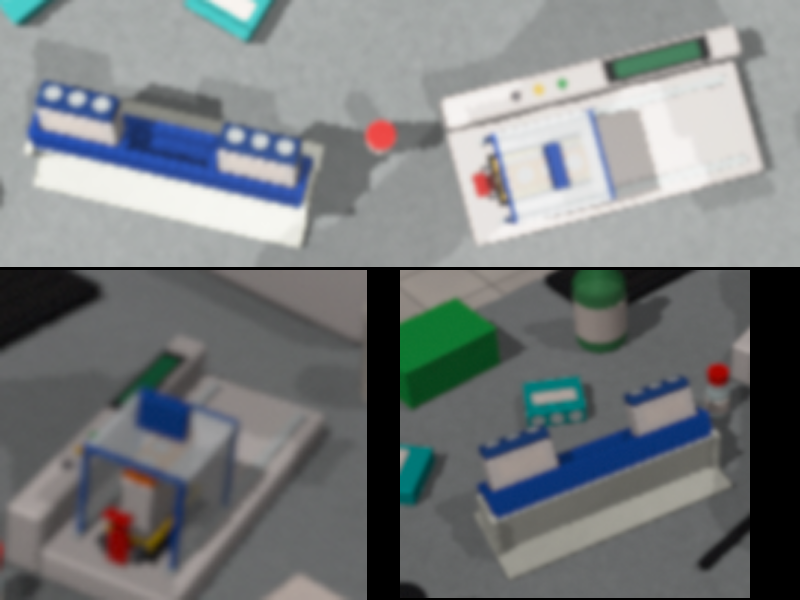

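The hood is over the cartridge, tab at (556,165), edges at (500,180) and (602,155). The blue caps, vial and rack look unchanged. One numeric check that the hood is home.

```bash
python3 - <<'E'
from h import *
t=dict(np.load('top.npz'));k=800/270
for n,a,z in[('edge+',(487,138),.108),('edge+',(513,219),.108),('edge-',(592,112),.108),('edge-',(613,197),.108)]:
    w=world(t,(a[0]+.5)/k-.5+190,(a[1]+.5)/k-.5+155,z)-SEAT; print(n,(w@LX*1000).round(1),(w@LYv*1000).round(1))
for nm in('top','side'):
    s=dict(np.load(nm+'.npz')); h=cv2.cvtColor(s['img'],cv2.COLOR_BGR2HSV); P=[]
    for v,u in zip(*np.nonzero((h[...,0]>105)&(h[...,0]<130)&(h[...,1]>120))):
        w=world(s,u,v,win=0)
        if w is None: continue
        d=w-SEAT
        if abs(d@LX)<.03 and abs(d@LYv)<.06 and .118<w[2]<.145: P.append(d@LYv*1000)
    print(nm,'tab y',len(P),np.percentile(P,[5,50,95]).round(1) if P else '')
E
```

```text
edge+ 36.8 47.6
edge+ -35.8 43.7
edge- 36.0 -45.7
edge- -39.1 -44.3
top tab y 53 [-3.1  1.2  4.8]
side tab y 115 [-1.   6.2 10.1]
```

```bash
python3 -c "
from h import *
st(); print(sign_off())"
```

```text
t 33.4 [ 0.4016 -0.448   0.2998] [0.1 0.6 0.9] open 0.0001
the job is handed in; nothing more can be done
None
```

The job is done and handed in at 33.4 s, under the 64 s limit. The orange cartridge is standing in the tray, the tray is latched down, and the hood is pushed home over it.

**Cartridge and latch:** I pulled the orange cartridge from the middle pocket and pressed it down with about 22 N for 1.6 s. On easing off, the force fell away near the latched rest height. After I let go, the cap top measured 98 mm, which matches a latched cartridge.

**Hood:** I pushed the tab until it hit a firm stop at about 14 N. The hood then measured within 1 mm of centred over the tray. The fingers stopped about 3 mm earlier than I expected, probably because they are wider than I assumed.

**Bystanders:** In the last pictures both blue cartridges were in their pockets and the rack and vial looked unmoved. I did not check the other bystanders one by one at the end. The arm is clear of everything, with the gripper empty.

**Measurement disagreement:** The two cameras differed by 2–5 mm along the tray's length before placing, so I used a compromise. The contact height and pictures then showed the cartridge within the rims.

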